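# Snap the glaze tub's lid shut all round

## Task

The lid of the glaze tub with the blue lid has only been laid on, and the glaze will dry out: with the fingertips, press down each of its four raised edge sections until all four have clicked shut, flush with the lid. Do it by pressing only, firmly but without crushing the lid: do not pick up, tip or shove the tub, leave the brown-lidded tub and everything else where they are, and take the hand away at the end.

Things in the scene. Friction and masses are not known exactly. Their poses are not given: they have to be found in the camera images.
- tub_open: Loose cream tub, about 1.1 kg, with a blue press-shut lid, 140 mm square, top 100 mm above the table. Origin: centre of its underside; x, y square to the lid's sides. Middle and corners of the lid are seated; in the middle of each side a hinged section (70 mm long, 22 mm deep, hinge line 48 mm and outer edge 70 mm from the centre) stands up until pressed: a on the tub's own +x side, b +y, c -x, d -y.
- edge_a_press (a point): Middle of the three thumb ribs on top of lid section a (the tub's own +x side), the place to press: 15 mm out from the hinge line, moving with the section. When the section is shut this point lies 63 mm out from the tub's centre line and 101 mm above the table.
- edge_a (a joint): Angle of lid section a (rad): 0 = clicked shut, flush; 0.45 = fully up. Starts at 0.30 to 0.42. Pressed on its ribs it resists with up to about 10 N; near 0.2 its skirt snaps over the tub's bead, it pulls itself to 0 and stops dead. Let go before that, it stays half open or springs up.
- edge_b_press (a point): Middle of the three thumb ribs on top of lid section b (the tub's own +y side), the place to press: 15 mm out from the hinge line, moving with the section. When the section is shut this point lies 63 mm out from the tub's centre line and 101 mm above the table.
- edge_b (a joint): Angle of lid section b (rad): 0 = clicked shut, flush; 0.45 = fully up. Starts at 0.30 to 0.42. Pressed on its ribs it resists with up to about 10 N; near 0.2 its skirt snaps over the tub's bead, it pulls itself to 0 and stops dead. Let go before that, it stays half open or springs up.
- edge_c_press (a point): Middle of the three thumb ribs on top of lid section c (the tub's own -x side), the place to press: 15 mm out from the hinge line, moving with the section. When the section is shut this point lies 63 mm out from the tub's centre line and 101 mm above the table.
- edge_c (a joint): Angle of lid section c (rad): 0 = clicked shut, flush; 0.45 = fully up. Starts at 0.30 to 0.42. Pressed on its ribs it resists with up to about 10 N; near 0.2 its skirt snaps over the tub's bead, it pulls itself to 0 and stops dead. Let go before that, it stays half open or springs up.
- edge_d_press (a point): Middle of the three thumb ribs on top of lid section d (the tub's own -y side), the place to press: 15 mm out from the hinge line, moving with the section. When the section is shut this point lies 63 mm out from the tub's centre line and 101 mm above the table.
- edge_d (a joint): Angle of lid section d (rad): 0 = clicked shut, flush; 0.45 = fully up. Starts at 0.30 to 0.42. Pressed on its ribs it resists with up to about 10 N; near 0.2 its skirt snaps over the tub's bead, it pulls itself to 0 and stops dead. Let go before that, it stays half open or springs up.
- tub_shut: The second tub, same shape and size (140 mm square lid, 101 mm high) with a rust-brown lid that is already shut all round; a bystander. Origin: centre of its underside.
- stamp: wooden pattern stamp, a small upright block with a knob, 34x34x58 mm, a bystander. Origin: centre of its underside.
- water_cup: light blue plastic cup, 66 mm wide, 66 mm high, a bystander. Origin: centre of its underside.
- tile_blue: glaze test tile, 34x50x9 mm, blue top, a bystander. Origin: centre of its underside.
- tile_brown: glaze test tile, 34x50x8 mm, red-brown top, a bystander. Origin: centre of its underside.
There are look-alikes about, which are no part of the job. Leave any orange look-alike of the tub_open alone.

How it is judged:
By the outcome, as a careful person would: the job done as asked, in the order asked, and still so for the second after the job is handed in, with the robot touching nothing.
It also fails if it takes over 54 s, if anything falls off the work surface, if the arm or the gripper's body presses on something with over 40 N, if the wrist force passes 120 N, or if a joint passes its speed limit or range.

## Robot

A 7-joint arm with a two-finger parallel gripper is mounted at the origin on the work surface; the furniture and walls round the work are solid. World frame = base frame: x ahead of the robot, y to its left, z up, the work surface at z = 0. Lengths are in m, angles in rad, forces in N, time in s.
With the tool pointing down it reaches from about 0.4 to 0.875 m from the base axis. Payload 6.5 kg.
Tool frame: the origin (TCP) lies midway between the tips of the shut fingers; the grasp point (between the pads) lies 19 mm behind it; z points along the fingers, y is the direction in which the jaws open and shut (so a half turn about z gives the same grasp; the last joint's range is limited). The gripper opens to 88 mm and grips with 3 to 60 N. Pads are 18 mm wide; open, the fingers measure 123 mm over their backs; the gripper's body (75 mm by 187 mm) begins 45 mm behind the grasp point.
Start: joints at [-1.234, 0.536, -0.004, 1.538, 0.003, 1.067, -0.071], TCP at [0.255, 0.598, 0.239] pointing down, gripper open.
Joint ranges: [-2.7, 2.7], [-0.37, 2.16], [-1.27, 1.26], [0.24, 2.4], [-1.31, 4.45], [0.19, 1.91], [-2.76, 2.76]. Speed limits (rad/s): [2.39, 2.39, 3.14, 3.14, 3.14, 3.14, 3.14].

## Interface

Orientations are given as a 3x3 rotation matrix whose columns are the frame's x, y, z axes.
In Python, from cell import monitor, snapshot, job gives the robot as it stands.
- The arm moves only by the tool move_arm, never from a script. Its arguments are lists of equal length, an entry for each row: "xyz": the shift along the tool's x, y, z in units of 50 mm (1.0 is 50 mm), a list of three; "yaw": the turn about the tool's z in rad; "jaw": the gripper command: -1 is shut, 1 is fully open, values between are in proportion. A call has 1 to 20 rows; each row is the pose to reach, as a shift and turn from the pose measured when the call began, along the tool's axes at that moment; what a row does not reach only later rows make up. A row lasts 1/10 s, in which the tool goes at most 50 mm and 8.59 degrees, less where a joint would pass 70% of its speed; a pose out of reach is approached as far as the arm can. A call with a gripper value outside its range is refused whole. The fingers move at their own pace and stop on an object; the grip force is fixed at half the most. Time passes only in rows, so rows that repeat a pose let the fingers close. It gives the time, the measured TCP pose, the force and the opening at its end, in the units of the state.
- monitor.get_obs(): the state, without advancing time (a new reading comes with each control period).
- snapshot(name): name is "scene" or "top" or "wrist"; returns a dict with "frame" (400x640x3 uint8, red, green, blue), "fx", "fy", "cx", "cy" (pixels), "xyz" and "attitude" of the camera in the world. Camera axes: x right, y up, looking along -z (the intrinsics and any distortion apply to the point x, -y, -z); pixel columns grow to the right and rows downward; lengths in m; the calibration is good to about 2 mm. A picture is of the moment at which its call begins. There is no depth.
- job.hand_in(): hands the job in, once; it reports no verdict.
The state is a dict: "clock": time; "joint_positions": joint angles; "dq": joint speeds; "joint_efforts": joint torques, N m; "eef_pos": TCP position; "eef_rot": TCP orientation; "force": force on the tool from outside, world axes, zero at the start; "moment": the same for the moment, N m; "opening": finger opening in m.
Only numpy, scipy, OpenCV 4.12 (cv2) and the standard library are available. Lean on these libraries where they do the work, as an engineer would, in place of code of your own. Each camera call takes 0.05 s, during which the arm holds its last target.

## Working session

There is one attempt and no reset: what is moved stays moved. The work goes in short steps, Python scripts to look and compute and a tool call to move; the robot and the scene stay as the last step left them, time stands still between calls to the robot, and variables do not carry over. Pictures are saved under pics/ and viewed, and the job is handed in when it is done.

Besides the shell and the picture viewer there is one more tool, called after "Request:" as name(argument=value, ...), one argument or row to a line, values as JSON. move_arm: Moves the arm, as the interface text tells. Its arguments: {"type":"object","properties":{"xyz":{"type":"array"},"yaw":{"type":"array"},"jaw":{"type":"array"}},"required":["xyz","yaw","jaw"]}

```bash
mkdir -p pics; ls; cat > h.py <<'E'
import numpy as np,cv2
from cell import monitor,snapshot,job
def save(s,n):
    cv2.imwrite('pics/'+n+'.png',s['frame'][:,:,::-1])
def ray(s,u,v):
    d=np.array([(u-s['cx'])/s['fx'],-(v-s['cy'])/s['fy'],-1.0]); return np.array(s['attitude']).reshape(3,3)@d
def onz(s,u,v,z):
    d=ray(s,u,v);p=np.array(s['xyz']);return p+d*(z-p[2])/d[2]
def proj(s,P):
    q=np.array(s['attitude']).reshape(3,3).T@(np.array(P)-np.array(s['xyz']));return s['cx']+s['fx']*q[0]/-q[2], s['cy']-s['fy']*q[1]/-q[2]
E
python3 - <<'E'
from h import *
import pickle
o=monitor.get_obs();print({k:np.round(v,3).tolist() for k,v in o.items()})
for n in ['scene','top','wrist']:
    s=snapshot(n);save(s,n+'0');pickle.dump(s,open(n+'0.pkl','wb'));print(n,{k:np.round(v,3).tolist() if not isinstance(v,str) else v for k,v in s.items() if k!='frame'})
E
```

```text
pics
{'clock': 0.0, 'joint_positions': [-1.234, 0.537, -0.004, 1.539, 0.003, 1.067, -0.071], 'dq': [-0.001, -0.002, -0.0, 0.002, 0.002, -0.0, 0.0], 'joint_efforts': [0.0, -57.099, 0.991, -25.16, -0.056, 0.018, 0.0], 'eef_pos': [0.255, 0.597, 0.238], 'eef_rot': [[-0.92, 0.392, -0.001], [0.392, 0.92, -0.002], [-0.0, -0.002, -1.0]], 'force': [-0.775, 0.824, 0.576], 'moment': [-0.008, -0.043, -0.004], 'opening': 0.088}
scene {'fx': 408.954, 'fy': 408.954, 'cx': 321.344, 'cy': 197.35, 'xyz': [0.038, -0.581, 1.137], 'attitude': [[0.881, 0.37, -0.295], [-0.473, 0.673, -0.568], [-0.012, 0.64, 0.768]]}
top {'fx': 396.521, 'fy': 396.521, 'cx': 312.591, 'cy': 196.232, 'xyz': [0.125, 0.172, 1.635], 'attitude': [[-0.044, 0.978, -0.205], [-0.999, -0.042, 0.016], [0.007, 0.206, 0.979]]}
wrist {'fx': 328.966, 'fy': 328.966, 'cx': 320.332, 'cy': 206.609, 'xyz': [0.186, 0.628, 0.384], 'attitude': [[0.392, -0.88, -0.268], [0.92, 0.374, 0.117], [-0.002, -0.293, 0.956]]}
```

View pics/scene0.png

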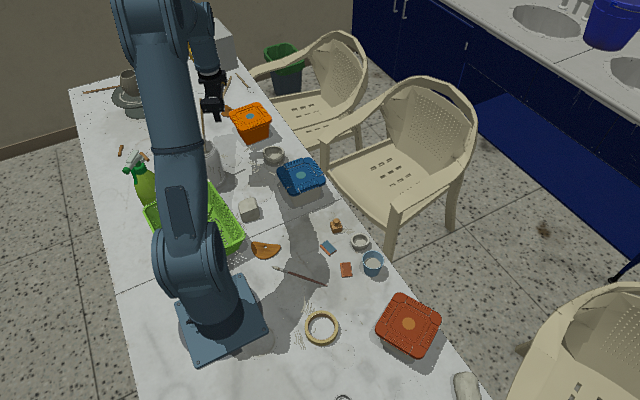

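View pics/top0.png

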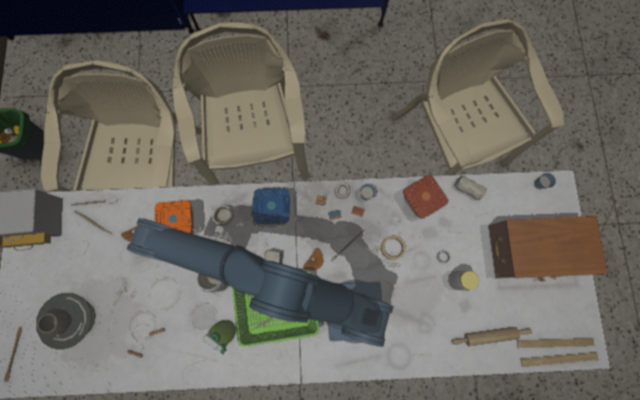

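View pics/wrist0.png

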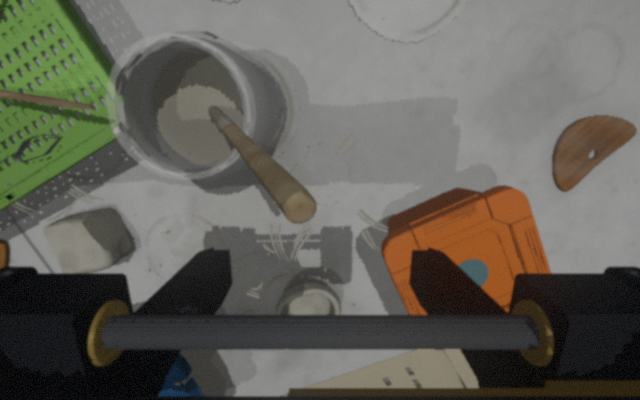

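Candidates: the blue-lidded tub at scene (302,176) / top (271,205); the orange look-alike at scene (251,120) / top (173,215); the brown tub at scene (409,325) / top (425,196). The blue lid fits the description, so I'm checking it in a close crop and measuring it.

```bash
python3 - <<'E'
from h import *
import pickle
T=pickle.load(open('top0.pkl','rb'));S=pickle.load(open('scene0.pkl','rb'))
a=cv2.resize(S['frame'][145:215,260:345],None,fx=5,fy=5,interpolation=2)
b=cv2.resize(T['frame'][175:235,240:310],None,fx=5,fy=5,interpolation=2)
c=np.zeros((360,790,3),np.uint8);c[:350,:425]=a[:350];c[:300,430:780]=b
cv2.imwrite('pics/crop0.png',c[:,:,::-1])
for n,s,box in (('top',T,(240,300,175,235)),('scene',S,(265,340,145,210))):
    hsv=cv2.cvtColor(s['frame'],cv2.COLOR_RGB2HSV)
    m=cv2.inRange(hsv,(95,110,40),(125,255,255));k=np.zeros_like(m);k[box[2]:box[3],box[0]:box[1]]=1;m=m*k
    cs,_=cv2.findContours(m,0,2);cc=max(cs,key=cv2.contourArea);r=cv2.minAreaRect(cc);print(n,r)
    M=cv2.moments(cc);u,v=M['m10']/M['m00'],M['m01']/M['m00'];print(u,v,onz(s,u,v,.1))
    w=np.array([onz(s,*p,.1)[:2] for p in cc[:,0].astype(float)],np.float32)
    print(cv2.minAreaRect(w*1000))
E
```

```text
top ((271.0, 203.0), (28.0, 34.0), 90.0)
271.45109034267915 201.97154724818276 [0.4307652  0.31031939 0.1       ]
((427.11767578125, 312.2398681640625), (134.85458374023438, 112.3613052368164), 87.55525207519531)
scene ((300.5205383300781, 175.2746124267578), (33.443763732910156, 42.87765121459961), 68.62937927246094)
300.4852732936845 175.49490229396773 [0.4193246  0.30819166 0.1       ]
((420.84381103515625, 311.279296875), (152.11839294433594, 145.48770141601562), 88.91573333740234)
```

View pics/crop0.png

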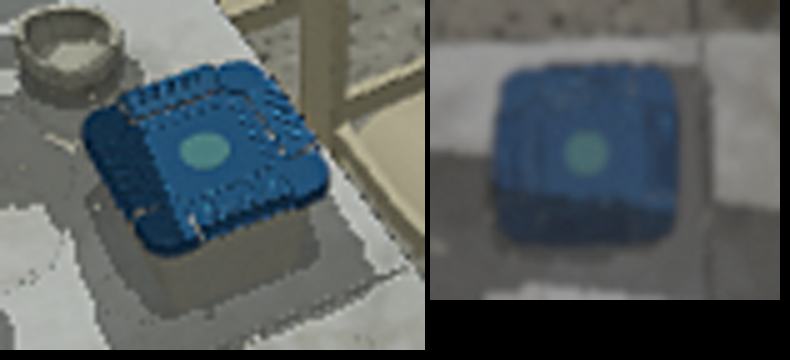

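```bash
python3 - <<'E'
from h import *
import pickle
T=pickle.load(open('top0.pkl','rb'));S=pickle.load(open('scene0.pkl','rb'))
def tri(a,b):
    d1=ray(S,*a);d2=ray(T,*b);p1=np.array(S['xyz']);p2=np.array(T['xyz'])
    A=np.c_[d1,-d2];t=np.linalg.lstsq(A,p2-p1,rcond=None)[0];x=p1+d1*t[0];y=p2+d2*t[1];return (x+y)/2,np.linalg.norm(x-y)
for n,s,box in (('top',T,(255,290,190,220)),('scene',S,(280,320,160,195))):
    hsv=cv2.cvtColor(s['frame'],cv2.COLOR_RGB2HSV)
    m=cv2.inRange(hsv,(78,60,60),(97,255,255));k=np.zeros_like(m);k[box[2]:box[3],box[0]:box[1]]=1;m=m*k
    cs,_=cv2.findContours(m,0,2);cc=max(cs,key=cv2.contourArea);M=cv2.moments(cc);u,v=M['m10']/M['m00'],M['m01']/M['m00'];print(n,u,v,cv2.contourArea(cc),onz(s,u,v,.1))
    if n=='top': b=(u,v)
    else: print('tri',tri((u,v),b))
print('chair arm',tri((400,190),(303,165)), tri((340,135),(185,160)))
print('edge',onz(T,271,184,0))
o=cv2.resize(S['frame'][40:260,200:480],None,fx=2.8,fy=2.6)
cv2.imwrite('pics/c1.png',o[:,:,::-1])
o=cv2.resize(T['frame'][0:240,150:330],None,fx=2.5,fy=2.5)
cv2.imwrite('pics/c2.png',o[:,:,::-1])
E
```

```text
top 270.8148148148148 205.04232804232802 31.5 [0.41856079 0.31310133 0.1       ]
scene 300.4238683127572 174.74485596707817 40.5 [0.42070929 0.31146936 0.1       ]
tri (array([0.42008426, 0.31300336, 0.09833244]), np.float64(0.002427917251756011))
chair arm (array([0.65863931, 0.15189871, 0.02983092]), np.float64(0.13064419095056198)) (array([ 0.76976857,  0.73498203, -0.21137907]), np.float64(0.1072863508552282))
edge [0.52836146 0.31948251 0.        ]
```

View pics/c1.png

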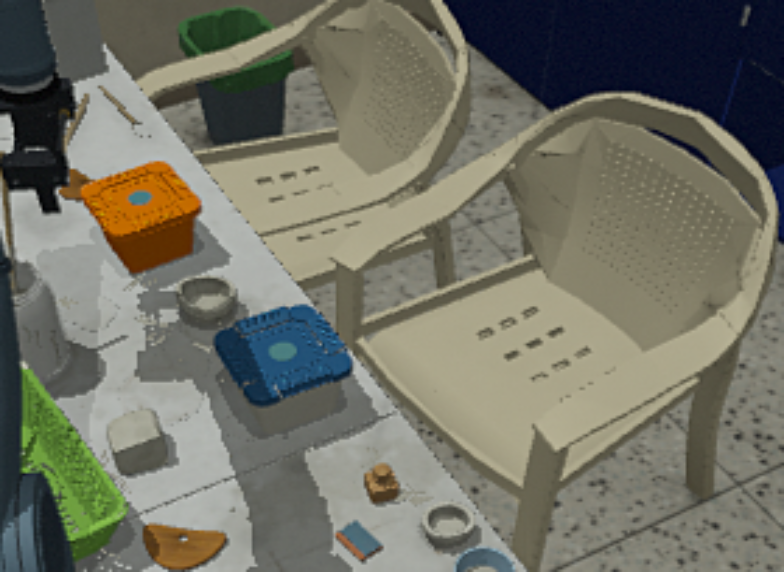

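View pics/c2.png

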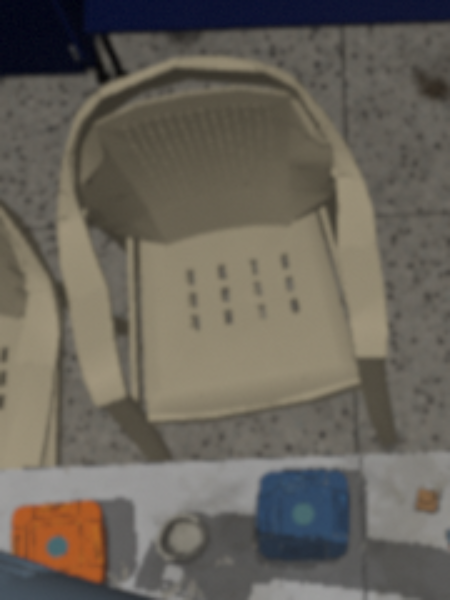

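Both crops show the blue lid with raised sections and a teal disc at its centre. The disc triangulates to (0.420, 0.313, 0.098), which matches the stated 0.10 m top. Next I'll move above it, with the hand offset so that the wrist camera sees the lid.

Request:
move_arm(
  xyz=[
    [-0.5, -0.25, -0.1],
    [-1, -0.5, -0.2],
    [-1.6, -0.8, -0.4],
    [-2.2, -1.1, -0.4],
    [-2.8, -1.4, -0.4],
    [-3.4, -1.7, -0.4],
    [-4, -2, -0.4],
    [-4.6, -2.3, -0.4],
    [-5.2, -2.6, -0.4],
    [-5.8, -2.9, -0.4],
    [-6.3, -3.1, -0.4],
    [-6.7, -3.3, -0.4],
    [-6.7, -3.3, -0.4],
    [-6.7, -3.3, -0.4],
    [-6.7, -3.3, -0.4],
  ],
  yaw=[-0.05, -0.1, -0.15, -0.2, -0.25, -0.3, -0.35, -0.4, -0.4, -0.4, -0.4, -0.4, -0.4, -0.4, -0.4],
  jaw=[-1, -1, -1, -1, -1, -1, -1, -1, -1, -1, -1, -1, -1, -1, -1],
)

```text
clock: 1.65
eef_pos: [0.497, 0.316, 0.2582]
eef_rot: [[-1.0, 0.001, -0.001], [0.001, 1.0, -0.001], [0.001, -0.001, -1.0]]
force: [0.3, 0.8, -0.5]
opening: 0.0002
```

```bash
python3 - <<'E'
from h import *
import pickle
o=monitor.get_obs();print(o['clock'],np.round(o['eef_pos'],4),np.round(o['eef_rot'],3).tolist(),np.round(o['force'],2),o['opening'])
s=snapshot('wrist');save(s,'wrist1');pickle.dump(s,open('wrist1.pkl','wb'));print(s['xyz'])
for P in [(0.42,.312,.1),(.49,.312,.1)]:print(proj(s,P))
E
```

```text
1.65 [0.497  0.316  0.2582] [[-1.0, 0.001, -0.001], [0.001, 1.0, -0.001], [0.001, -0.001, -1.0]] [ 0.28  0.8  -0.51] 0.0001756748214855074
[0.42206228 0.31644165 0.40410927]
(np.float64(315.91852627698074), np.float64(104.09398056854825))
(np.float64(316.27754288255164), np.float64(181.71645586898993))
```

View pics/wrist1.png

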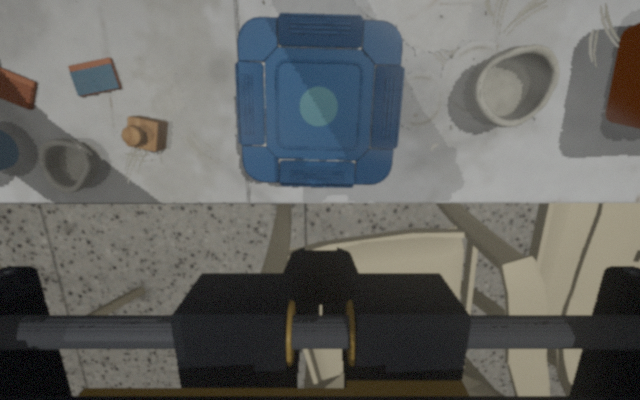

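The wrist view shows the blue lid square-on: disc at about (319,106), the four raised flaps at (320,30), (250,105), (387,107) and (316,173). I'll measure centre and yaw from it.

```bash
python3 - <<'E'
from h import *
import pickle
s=pickle.load(open('wrist1.pkl','rb'))
hsv=cv2.cvtColor(s['frame'],cv2.COLOR_RGB2HSV);print(hsv[106,319],hsv[60,270],hsv[90,290])
def blob(lo,hi,x0,x1,y0,y1):
    m=cv2.inRange(hsv,lo,hi);k=np.zeros_like(m);k[y0:y1,x0:x1]=1;cs,_=cv2.findContours(m*k,0,2);return max(cs,key=cv2.contourArea)
c=blob((80,40,60),(100,150,255),290,350,80,130);(u,v),r=cv2.minEnclosingCircle(c);M=cv2.moments(c);print('disc',u,v,r,onz(s,M['m10']/M['m00'],M['m01']/M['m00'],.1))
c=blob((98,100,30),(125,255,255),220,420,5,200)
for z in (.095,.1):
    w=np.array([onz(s,*p,z)[:2] for p in c[:,0].astype(float)],np.float32)*1000;print(cv2.minAreaRect(w))
print(cv2.boundingRect(c))
o=cv2.resize(s['frame'][5:200,220:420],None,fx=3,fy=3,interpolation=2);cv2.imwrite('pics/c3.png',cv2.convertScaleAbs(o[:,:,::-1],alpha=1.8))
E
```

```text
[ 95  87 112] [105 124 123] [105 125 122]
disc 318.5 106.0 20.00634765625 [0.42159059 0.31398362 0.1       ]
((422.15594482421875, 311.9696960449219), (146.3911895751953, 139.3417205810547), 0.0012324346462264657)
((422.1544494628906, 312.0420227050781), (144.0232696533203, 137.08779907226562), 0.0012526984792202711)
(237, 15, 154, 172)
```

View pics/c3.png

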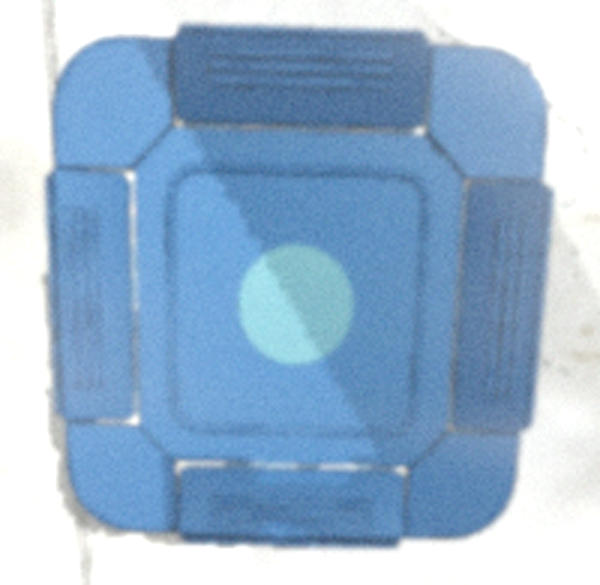

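Lid centre is about (0.421, 0.313), with yaw about -1.2°. Two rays agree to about 2 mm, and the measured size is 137–144 mm. I'll press the world +x flap first, stopping just above it to check.

Request:
move_arm(
  xyz=[
    [0.29, -0.09, 0.5],
    [0.29, -0.09, 1.2],
    [0.29, -0.09, 1.9],
    [0.29, -0.09, 2.4],
    [0.29, -0.09, 2.7],
    [0.29, -0.09, 2.8],
    [0.29, -0.09, 2.8],
    [0.29, -0.09, 2.8],
  ],
  yaw=[0.02, 0.02, 0.02, 0.02, 0.02, 0.02, 0.02, 0.02],
  jaw=[-1, -1, -1, -1, -1, -1, -1, -1],
)

```text
clock: 2.5
eef_pos: [0.483, 0.3122, 0.1194]
eef_rot: [[-1.0, 0.02, 0.001], [0.02, 1.0, 0.001], [-0.001, 0.001, -1.0]]
force: [1.1, 0.7, -0.2]
opening: 0.0001
```

```bash
python3 - <<'E'
from h import *
o=monitor.get_obs();print(o['clock'],np.round(o['eef_pos'],4),np.round(o['force'],2))
s=snapshot('wrist');save(s,'wrist2')
E
```

```text
2.5 [0.483  0.3122 0.1194] [ 1.12  0.74 -0.16]
```

View pics/wrist2.png

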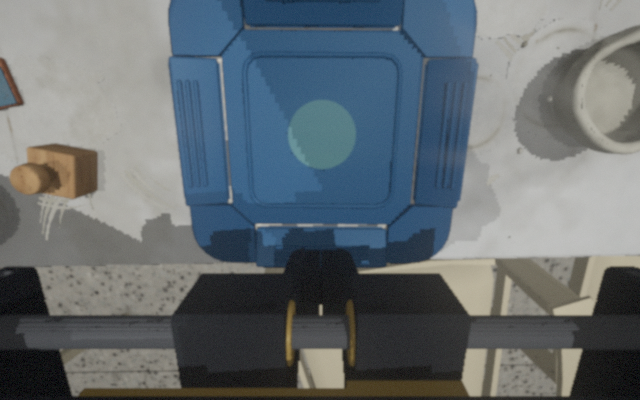

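The fingers sit over the near (+x) flap at (320,250), centred. Pressing in small steps now.

Request:
move_arm(
  xyz=[
    [0, 0, 0.1],
    [0, 0, 0.16],
    [0, 0, 0.2],
    [0, 0, 0.24],
    [0, 0, 0.27],
    [0, 0, 0.3],
    [0, 0, 0.3],
    [0, 0, 0.3],
  ],
  yaw=[0, 0, 0, 0, 0, 0, 0, 0],
  jaw=[-1, -1, -1, -1, -1, -1, -1, -1],
)

```text
clock: 3.35
eef_pos: [0.484, 0.3123, 0.105]
eef_rot: [[-1.0, 0.021, 0.002], [0.021, 1.0, 0.001], [-0.002, 0.002, -1.0]]
force: [3.3, -0.3, 3.9]
opening: 0.0003
```

Request:
move_arm(
  xyz=[
    [0, 0, 0.02],
    [0, 0, 0.04],
    [0, 0, 0.06],
    [0, 0, 0.08],
    [0, 0, 0.08],
  ],
  yaw=[0, 0, 0, 0, 0],
  jaw=[-1, -1, -1, -1, -1],
)

```text
clock: 3.85
eef_pos: [0.4827, 0.3122, 0.1012]
eef_rot: [[-1.0, 0.02, -0.0], [0.02, 1.0, 0.001], [0.0, 0.001, -1.0]]
force: [-2.4, -1.6, 10.0]
opening: 0.0005
```

Request:
move_arm(
  xyz=[
    [0, 0, 0.03],
    [0, 0, 0.04],
    [0, 0, 0.04],
  ],
  yaw=[0, 0, 0],
  jaw=[-1, -1, -1],
)

```text
clock: 4.15
eef_pos: [0.4828, 0.3123, 0.101]
eef_rot: [[-1.0, 0.02, -0.0], [0.02, 1.0, 0.001], [0.0, 0.001, -1.0]]
force: [-3.9, -4.6, 21.4]
opening: 0.0004
```

It stopped dead at z = 0.101 with 21 N, so it is seated. Lifting, crossing over, and hovering above the -x flap.

Request:
move_arm(
  xyz=[
    [0, 0, -0.3],
    [0, 0, -0.8],
    [0.5, 0, -1],
    [1.1, 0, -1],
    [1.8, 0, -1],
    [2.3, 0, -1],
    [2.48, 0, -1],
    [2.48, 0, -0.8],
    [2.48, 0, -0.5],
    [2.48, 0, -0.35],
    [2.48, 0, -0.35],
    [2.48, 0, -0.35],
  ],
  yaw=[0, 0, 0, 0, 0, 0, 0, 0, 0, 0, 0, 0],
  jaw=[-1, -1, -1, -1, -1, -1, -1, -1, -1, -1, -1, -1],
)

```text
clock: 5.35
eef_pos: [0.3595, 0.3145, 0.1183]
eef_rot: [[-1.0, 0.021, -0.0], [0.021, 1.0, 0.0], [0.0, 0.0, -1.0]]
force: [0.0, 0.3, 0.2]
opening: 0.0003
```

```bash
python3 - <<'E'
from h import *
o=monitor.get_obs();print(o['clock'],np.round(o['eef_pos'],4),np.round(o['force'],2))
s=snapshot('wrist');save(s,'wrist3')
s=snapshot('scene');cv2.imwrite('pics/s3.png',cv2.resize(s['frame'][130:220,240:360],None,fx=6,fy=6,interpolation=2)[:,:,::-1])
E
```

```text
5.35 [0.3595 0.3145 0.1183] [0.05 0.29 0.19]
```

View pics/wrist3.png

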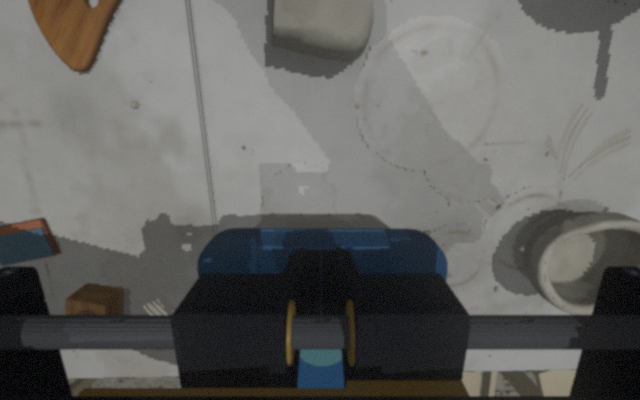

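View pics/s3.png

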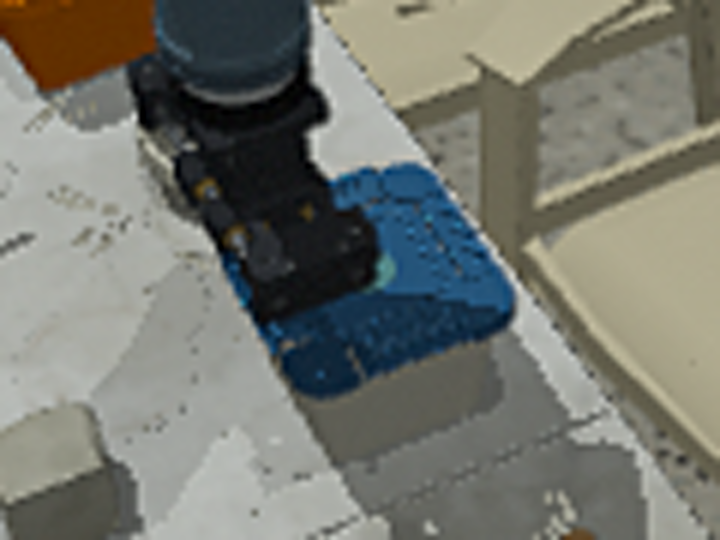

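The fingers are centred over the -x flap at (322,260), which spans columns 260–388. Pressing.

Request:
move_arm(
  xyz=[
    [0.02, 0, 0.1],
    [0.02, 0, 0.16],
    [0.02, 0, 0.2],
    [0.02, 0, 0.23],
    [0.02, 0, 0.26],
    [0.02, 0, 0.28],
    [0.02, 0, 0.3],
    [0.02, 0, 0.32],
    [0.02, 0, 0.34],
    [0.02, 0, 0.34],
  ],
  yaw=[0, 0, 0, 0, 0, 0, 0, 0, 0, 0],
  jaw=[-1, -1, -1, -1, -1, -1, -1, -1, -1, -1],
)

```text
clock: 6.45
eef_pos: [0.3588, 0.3148, 0.1016]
eef_rot: [[-1.0, 0.021, 0.001], [0.021, 1.0, 0.001], [-0.001, 0.001, -1.0]]
force: [-0.9, 0.4, 0.1]
opening: 0.0002
```

Request:
move_arm(
  xyz=[
    [0, 0, 0.02],
    [0, 0, 0.04],
    [0, 0, 0.05],
    [0, 0, 0.05],
  ],
  yaw=[0, 0, 0, 0],
  jaw=[-1, -1, -1, -1],
)

```text
clock: 6.85
eef_pos: [0.359, 0.3149, 0.1009]
eef_rot: [[-1.0, 0.021, 0.001], [0.021, 1.0, 0.001], [-0.001, 0.001, -1.0]]
force: [-6.5, -4.1, 26.7]
opening: 0.0004
```

```bash
python3 - <<'E'
from h import *
o=monitor.get_obs();print(np.round(o['joint_positions'],3))
E
```

```text
[-0.799  0.465 -0.019  2.084  0.015  0.591  0.721]
```

The -x flap is seated too: dead stop at z = 0.1009, 27 N. Now lifting, turning 90° and going to the -y flap.

Request:
move_arm(
  xyz=[
    [0, 0, -0.4],
    [0, 0, -1],
    [-0.1, -0.1, -1.6],
    [-0.3, -0.3, -1.6],
    [-0.5, -0.5, -1.6],
    [-0.7, -0.7, -1.6],
    [-0.9, -0.9, -1.6],
    [-1.1, -1.1, -1.6],
    [-1.23, -1.25, -1.6],
    [-1.23, -1.25, -1.6],
    [-1.23, -1.25, -1.6],
    [-1.23, -1.25, -1.6],
    [-1.23, -1.25, -1.6],
    [-1.23, -1.25, -1.6],
    [-1.23, -1.25, -1.2],
    [-1.23, -1.25, -0.7],
    [-1.23, -1.25, -0.4],
    [-1.23, -1.25, -0.34],
    [-1.23, -1.25, -0.34],
  ],
  yaw=[0, 0, 0.13, 0.26, 0.39, 0.52, 0.65, 0.78, 0.91, 1.04, 1.17, 1.3, 1.43, 1.57, 1.57, 1.57, 1.57, 1.57, 1.57],
  jaw=[-1, -1, -1, -1, -1, -1, -1, -1, -1, -1, -1, -1, -1, -1, -1, -1, -1, -1, -1],
)

```text
clock: 8.75
eef_pos: [0.4191, 0.2509, 0.1178]
eef_rot: [[0.021, 1.0, 0.001], [1.0, -0.021, 0.001], [0.001, 0.001, -1.0]]
force: [-0.4, 0.3, 0.5]
opening: 0.0006
```

```bash
python3 - <<'E'
from h import *
o=monitor.get_obs();print(o['clock'],np.round(o['eef_pos'],4),np.round(o['force'],2))
s=snapshot('wrist');save(s,'wrist4')
E
```

```text
8.75 [0.4191 0.2509 0.1178] [-0.41  0.31  0.47]
```

View pics/wrist4.png

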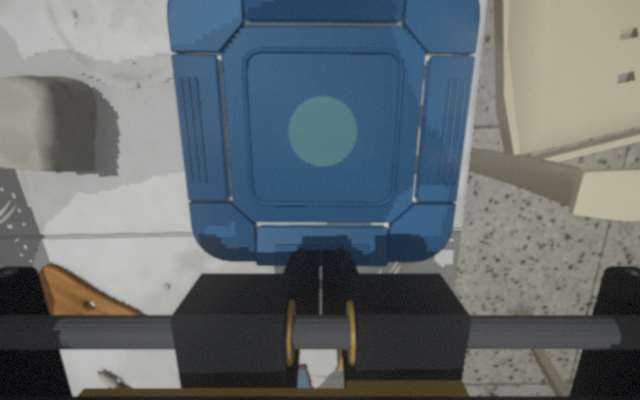

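The fingers are over the -y flap (258–388, ~250), the left and right flaps now lie flush with the corners, and the disc is at (322,131), so the tub hasn't moved. Pressing.

Request:
move_arm(
  xyz=[
    [0, 0, 0.1],
    [0, 0, 0.16],
    [0, 0, 0.2],
    [0, 0, 0.23],
    [0, 0, 0.26],
    [0, 0, 0.28],
    [0, 0, 0.3],
    [0, 0, 0.32],
    [0, 0, 0.34],
    [0, 0, 0.34],
  ],
  yaw=[0, 0, 0, 0, 0, 0, 0, 0, 0, 0],
  jaw=[-1, -1, -1, -1, -1, -1, -1, -1, -1, -1],
)

```text
clock: 9.8
eef_pos: [0.4195, 0.2516, 0.1013]
eef_rot: [[0.02, 1.0, 0.002], [1.0, -0.02, 0.002], [0.002, 0.002, -1.0]]
force: [-0.4, -0.3, 1.1]
opening: 0.0007
```

Request:
move_arm(
  xyz=[
    [0, 0, 0.02],
    [0, 0, 0.04],
    [0, 0, 0.05],
    [0, 0, 0.05],
  ],
  yaw=[0, 0, 0, 0],
  jaw=[-1, -1, -1, -1],
)

```text
clock: 10.2
eef_pos: [0.4196, 0.2517, 0.1008]
eef_rot: [[0.021, 1.0, 0.001], [1.0, -0.021, 0.003], [0.003, 0.001, -1.0]]
force: [-8.2, -6.3, 31.4]
opening: 0.0003
```

Seated (dead stop, 31 N). Crossing to the +y flap.

Request:
move_arm(
  xyz=[
    [0, 0, -0.3],
    [0, 0, -0.8],
    [0.5, 0, -1],
    [1.1, 0, -1],
    [1.8, 0, -1],
    [2.3, 0, -1],
    [2.46, 0, -1],
    [2.46, 0, -0.8],
    [2.46, 0, -0.5],
    [2.46, 0, -0.35],
    [2.46, 0, -0.35],
    [2.46, 0, -0.35],
  ],
  yaw=[0, 0, 0, 0, 0, 0, 0, 0, 0, 0, 0, 0],
  jaw=[-1, -1, -1, -1, -1, -1, -1, -1, -1, -1, -1, -1],
)

```text
clock: 11.4
eef_pos: [0.4223, 0.3736, 0.1184]
eef_rot: [[0.022, 1.0, 0.001], [1.0, -0.022, 0.002], [0.002, 0.0, -1.0]]
force: [-0.1, 0.3, 0.3]
opening: 0.0004
```

```bash
python3 - <<'E'
from h import *
o=monitor.get_obs();print(o['clock'],np.round(o['eef_pos'],4),np.round(o['force'],2))
s=snapshot('wrist');save(s,'wrist5')
E
```

```text
11.4 [0.4223 0.3736 0.1184] [-0.1   0.29  0.28]
```

View pics/wrist5.png

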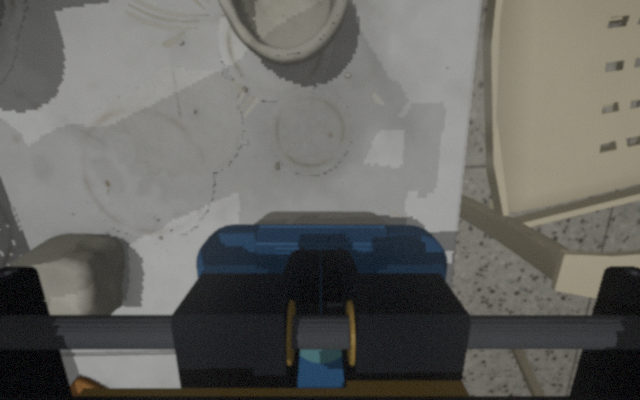

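The fingers are centred over the +y flap at (322,260). Pressing, with a 1.5 mm outward correction.

Request:
move_arm(
  xyz=[
    [0.03, 0, 0.1],
    [0.03, 0, 0.16],
    [0.03, 0, 0.2],
    [0.03, 0, 0.23],
    [0.03, 0, 0.26],
    [0.03, 0, 0.28],
    [0.03, 0, 0.3],
    [0.03, 0, 0.32],
    [0.03, 0, 0.34],
    [0.03, 0, 0.34],
  ],
  yaw=[0, 0, 0, 0, 0, 0, 0, 0, 0, 0],
  jaw=[-1, -1, -1, -1, -1, -1, -1, -1, -1, -1],
)

```text
clock: 12.45
eef_pos: [0.4223, 0.3747, 0.1013]
eef_rot: [[0.022, 1.0, 0.0], [1.0, -0.022, 0.001], [0.001, 0.0, -1.0]]
force: [-0.2, -0.5, 1.0]
opening: 0.0006
```

Request:
move_arm(
  xyz=[
    [0, 0, 0.02],
    [0, 0, 0.04],
    [0, 0, 0.05],
    [0, 0, 0.05],
  ],
  yaw=[0, 0, 0, 0],
  jaw=[-1, -1, -1, -1],
)

```text
clock: 12.85
eef_pos: [0.4224, 0.3749, 0.101]
eef_rot: [[0.022, 1.0, -0.0], [1.0, -0.022, 0.002], [0.002, -0.0, -1.0]]
force: [-6.1, -3.5, 24.9]
opening: 0.0005
```

All four have stopped dead at z = 0.101. Taking the hand away to where the wrist camera sees the whole lid.

Request:
move_arm(
  xyz=[
    [0, 0, -0.4],
    [0, 0, -1.1],
    [0, 0, -2],
    [-0.6, 0, -2.8],
    [-1.3, 0, -3.1],
    [-2, 0, -3.1],
    [-2.5, 0, -3.1],
    [-2.8, 0, -3.1],
    [-2.8, 0, -3.1],
    [-2.8, 0, -3.1],
  ],
  yaw=[0, 0, 0, 0, 0, 0, 0, 0, 0, 0],
  jaw=[-1, -1, -1, -1, -1, -1, -1, -1, -1, -1],
)

```text
clock: 13.85
eef_pos: [0.4193, 0.2355, 0.2555]
eef_rot: [[0.022, 1.0, -0.0], [1.0, -0.022, 0.003], [0.003, -0.0, -1.0]]
force: [0.3, 1.0, 0.2]
opening: -0.0
```

```bash
python3 - <<'E'
from h import *
o=monitor.get_obs();print(o['clock'],np.round(o['eef_pos'],4),np.round(o['force'],2))
s=snapshot('wrist');save(s,'wrist6')
hsv=cv2.cvtColor(s['frame'],cv2.COLOR_RGB2HSV)
m=cv2.inRange(hsv,(80,40,60),(100,150,255));k=np.zeros_like(m);k[60:160,270:370]=1
cs,_=cv2.findContours(m*k,0,2);M=cv2.moments(max(cs,key=cv2.contourArea));print('disc',onz(s,M['m10']/M['m00'],M['m01']/M['m00'],.1))
m=cv2.inRange(hsv,(98,100,30),(125,255,255));m[200:]=0;m[:,:200]=0;m[:,440:]=0
cs,_=cv2.findContours(m,0,2);c=max(cs,key=cv2.contourArea);w=np.array([onz(s,*p,.1)[:2] for p in c[:,0].astype(float)],np.float32)*1000;print(cv2.minAreaRect(w))
o=cv2.resize(s['frame'][0:200,210:430],None,fx=3,fy=3,interpolation=2);cv2.imwrite('pics/c6.png',cv2.convertScaleAbs(o[:,:,::-1],alpha=1.8))
s=snapshot('scene');save(s,'scene6')
E
```

```text
13.85 [0.4193 0.2355 0.2555] [0.3  1.04 0.24]
disc [0.4219323  0.31421161 0.1       ]
((421.87994384765625, 313.8056335449219), (137.003173828125, 136.15711975097656), 88.72126770019531)
```

View pics/c6.png

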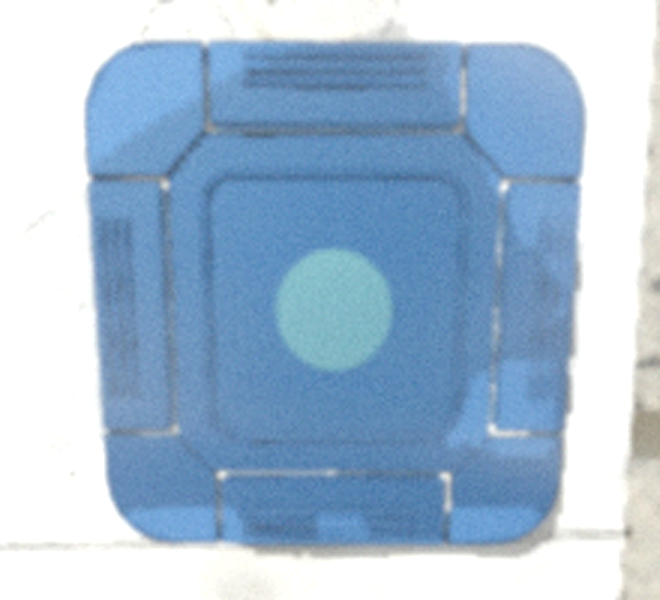

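View pics/scene6.png

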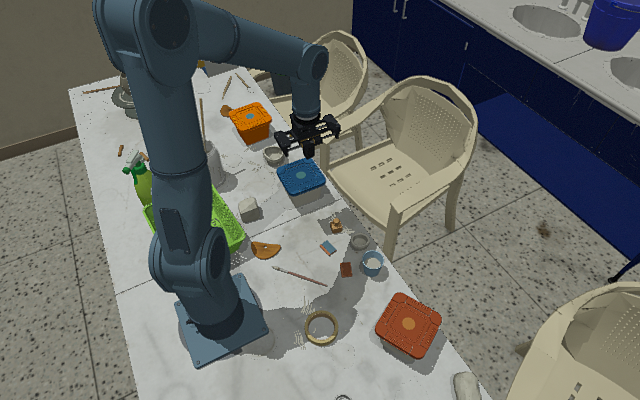

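The crop shows all four flaps in line with the lid outline, which now measures 137 × 136 mm. The disc is at (0.422, 0.314), as before. In the scene view everything else is where it was.

```bash
python3 -c "
from cell import job
print(job.hand_in())"
```

```text
the job is handed in; nothing more can be done
None
```

I pressed all four raised sections of the blue-lidded tub shut with the closed fingertips, in the order +x, -x, -y, +y in the world frame. I then lifted the hand about 15 cm clear and handed in at about 14 s of the 54 s allowed.

- **Shut:** each section stopped dead at a fingertip height of about 0.101 m. The vertical force read at the end of the presses was 21–31 N, well under the limits.
- **Flush:** in the last wrist image all four sections line up with the lid. Its outline measures 137 × 136 mm; with the sections raised it measured 144 × 137 mm.
- **Tub not shoved:** the lid disc was measured within 0.5 mm of where it started, and the lid's angle is still about -1.3°.
- **Other things:** by eye, the last scene picture shows the brown tub, the orange look-alike and the small items in place; I did not measure these.

No check failed. The section angles cannot be read directly, so "shut" rests on the dead stops and the images.

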